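# Close and lock the lid of a control enclosure

### The arm

A 7-joint arm with a two-finger parallel gripper is mounted at the origin on the work surface. World frame = base frame: x ahead of the robot, y to its left, z up, the work surface at z = 0. Lengths are in m, angles in rad, forces in N, time in s.
With the tool pointing down it reaches from about 0.425 to 0.825 m from the base axis. Payload 3.6 kg.
Tool frame: the origin (TCP) lies where the fingers leave the gripper's body, on its centre line; the fingertips stand 73 mm ahead of it and the grasp point (between the pads) lies 54 mm ahead of it; x points along the fingers, y is the direction in which the jaws open and shut, and the axes are right-handed (so a half turn about x gives the same grasp; the last joint's range is limited). The gripper opens to 85 mm and grips with 20 to 120 N. Pads are 22 mm wide; open, the fingers measure 114 mm over their backs; the gripper's body (76 mm by 85 mm) begins 54 mm behind the grasp point. The pads swing forward as they close: fully open they stand 13 mm farther back than shut.
Start: joints at [-1.135, 0.615, -0.013, 1.423, 0.008, 1.103, -0.04], TCP at [0.29, 0.582, 0.304] pointing down, gripper open.
Joint ranges: [-3.12, 3.12], [-0.3, 2.06], [-1.34, 1.32], [0.26, 2.42], [-1.36, 4.5], [0.01, 1.98], [-2.84, 2.84]. Speed limits (rad/s): [2.79, 2.79, 3.14, 3.14, 3.14, 3.14, 3.14].

### API

Orientations are given as a unit quaternion [x, y, z, w].
In Python, from station import arm, snapshot, camera_info, ticket gives the robot as it stands. Calls block until the motion is done:
- arm.movep(position, orientation): joint-space move of the TCP to a pose.
- arm.line_to(position, velocity=0.15, ori=None): straight line of the TCP; ori=None keeps the orientation; velocity is the mean speed in m/s.
- arm.move_j(angles): joint-space move.
- arm.move_gripper(opening, effort=None): opening from 0.0 (shut) to 1.0 (fully open); effort is the grip in N (None keeps the last); returns when the fingers have stopped.
- arm.pause(seconds).
- arm.ik(position, orientation): joint angles nearest the present ones, or None.
- snapshot(name): name is "side" or "top"; returns the picture (384x512x3 uint8, blue, green, red); there is no depth.
- camera_info(name): a dict with "fx", "fy", "cx", "cy" (pixels), "dist_coeffs" ([k1, k2, p1, p2, k3] as OpenCV has them; the pictures are not rectified), "R" (3x3) and "t" (3): a world point X has camera coordinates R X + t. Camera axes: x right, y down, z forward; pixel columns grow to the right and rows downward; lengths in m; the calibration is good to about 2 mm. A picture is of the moment at which its call begins. camera_info takes no time and is no camera call.
A pose or a line that the arm cannot do raises arm.MotionError and nothing moves.
- ticket.finish_job(): hands the job in, once; it reports no verdict.
Readings, each from a call of its own:
- arm.read_time(): time.
- arm.read_joint_positions(): joint angles.
- arm.read_dq(): joint speeds.
- arm.read_effort(): joint torques, N m.
- arm.read_tool_pos(): TCP position.
- arm.read_eef_rot(): TCP orientation.
- arm.read_ft_force(): force on the tool from outside, world axes, zero at the start.
- arm.read_wrist_torque(): the same for the moment, N m.
- arm.read_opening(): opening from 0.0 (shut) to 1.0 (fully open).
Only numpy, scipy, OpenCV 4.12 (cv2) and the standard library are available. Lean on these libraries where they do the work, as an engineer would, in place of code of your own. Each camera call takes 0.05 s, during which the arm holds its last target. There are 200 camera calls.

### The job

Press the raised lid of the grey electronics enclosure fully shut with a fingertip, then set a fingertip in the slot of the big round quarter-turn fastener on the lid and turn it clockwise (seen from above) a quarter turn until it stops, so that the lid is locked. Do not turn the fastener to its locked position before the lid is down. Do not pick up or shift the jar, the faceplate or the screwdriver lying around, and finish clear of everything.

Things in the scene. Friction and masses are not known exactly. Their poses are not given: they have to be found in the camera images.
- box: Grey electronics enclosure fixed to the bench, 240 (x) x 300 (y) x 100 mm high. Origin: centre of its underside; -x side is the front (to the robot at yaw 0), z up. Its flat aluminium lid, 240 x 300 x 8 mm, hinges on the far (+x) top edge: hinge line along y at x = +120, z = 100 mm (lid's underside). Shut, the lid's upper face is at z = 108 mm.
- lid (a joint): Hinge angle of the lid, rad: 0 = shut flat on the box (stop), growing as its front edge rises, up to 1.0; starts at 0.3 to 0.7. A stiff friction hinge: the lid stays where it is left, and goes down with 3 to 5 N pushed down near its front edge.
- lid_press (a point): Centre of the top of a round black rubber pad, 36 mm across, 2 mm thick, on the lid's upper face near its front left corner, a good place to press. Lid shut: at x = -92, y = +112, z = +110 mm in the box's frame; it swings with the lid (212 mm before the hinge line, 10 mm above the lid's underside). Site z is normal to the lid.
- slot_center (a point): On the axis of the fastener, at the slot's floor. The fastener is a dial 100 mm across; a steel-floored slot crosses it through the centre, 38 mm wide, 20 mm deep, open at both ends, between two black half-moon ridges; a good hold is 25 to 35 mm off the axis. Lid shut: at x = -55, y = 0, z = +113 mm in the box's frame, ridge tops at z = 133. Site x runs along the slot, z up the axis.
- dial (a joint): Turn of the fastener, rad: 0 = unlocked (slot along the box's y, the slot's +x end towards box +y), growing clockwise from above to a hard stop at 1.571 = locked (slot along the box's x, its -x end to the front). Starts at 0 to 0.35. Friction 0.15 N m (5 N at 30 mm); stays where left. A tongue under the lid, on the -x end's side, then catches inside the front wall.
- screwdriver: Bystander: red-handled screwdriver, 190 mm long, lying on the bench beside the enclosure along its own x. Leave it.
- faceplate: Bystander: black slotted faceplate, 150 x 70 x 16 mm, lying on the bench beside the enclosure. Origin at the centre of its underside. Leave it.
- jar: Bystander: pale jar with a white cap, 56 mm in diameter and 70 mm high, standing to the right of the enclosure. Origin at the centre of its underside. Leave it.

How it is judged:
On the way, in this order (a step that is already met when the one before it is completed fails the run):
1. the lid is pressed shut while the fastener is still unlocked (value of joint lid below 0.025 rad and value of joint dial below 0.7 rad), for 0.2 s.
2. with the lid shut, the fingers push the fastener past half of its quarter turn (value of joint lid below 0.04 rad and value of joint dial above 0.85 rad and contact force between the fingers and box above 0.5 N), for 0.02 s.
At the end, for the whole second after the job is handed in: The lid is shut (within 0.025 rad), the fastener is turned clockwise to its stop (joint above 1.45 rad), and the screwdriver, faceplate and jar are where they were (within 30 mm) (value of joint lid below 0.025 rad and value of joint dial above 1.45 rad and distance of each of screwdriver, faceplate, jar from where it was at the start of the episode below 0.03 m); the robot touches nothing.
It fails at once if the fastener is turned towards locked (above 0.8 rad) while the lid is still up (above 0.06 rad) (value of joint dial above 0.8 rad and value of joint lid above 0.06 rad).
It fails at once if a bystander is lifted, carried or shifted by more than 30 mm (distance of any of screwdriver, faceplate, jar from where it was at the start of the episode above 0.03 m).
It also fails if it takes over 45 s, if anything falls off the work surface, if the arm or the gripper's body presses on something with over 40 N, if the wrist force passes 120 N, or if a joint passes its speed limit or range.

## Working session

There is one attempt and no reset: what is moved stays moved. The work goes in short steps, each a Python script; the robot and the scene stay as the last script left them, time stands still between calls to the robot, and variables do not carry over. Pictures are saved under pics/ and viewed, about 8 in all and at most 12, crops included, and the job is handed in when it is done.

```bash
ls; mkdir -p pics; python3 - <<'E'
from station import arm, snapshot, camera_info, ticket
import cv2, numpy as np
for n in("side","top"):
    im=snapshot(n); cv2.imwrite(f"pics/{n}0.png",im); c=camera_info(n)
    R=np.array(c["R"]);t=np.array(c["t"]); print(n,{k:c[k] for k in("fx","fy","cx","cy","dist_coeffs")},"pos",-R.T@t,"fwd",R[2])
print(arm.read_time(),arm.read_tool_pos(),arm.read_eef_rot())
E
```

```text
pics
side {'fx': 360.3267549407696, 'fy': 360.3267549407696, 'cx': 257.6913939379334, 'cy': 191.83937096256562, 'dist_coeffs': array([0.03830841, 0.        , 0.        , 0.        , 0.        ])} pos [ 0.75560646 -0.71296054  0.76459772] fwd [-0.13113281  0.72884425 -0.67200465]
top {'fx': 480.4134597855895, 'fy': 480.4134597855895, 'cx': 253.06465392139, 'cy': 194.53179237738834, 'dist_coeffs': array([-0.07389326,  0.        ,  0.        ,  0.        ,  0.        ])} pos [ 0.55658524 -0.01620974  1.54806316] fwd [ 0.0393298   0.00542502 -0.99921156]
0.1 [0.28935237 0.58145111 0.30283811] [ 0.16099488  0.68853436 -0.16262747  0.68815215]
```

View pics/top0.png

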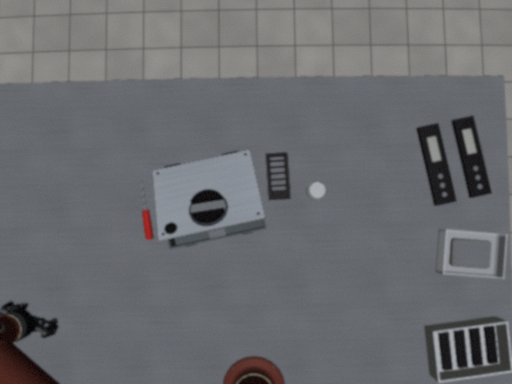

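View pics/side0.png

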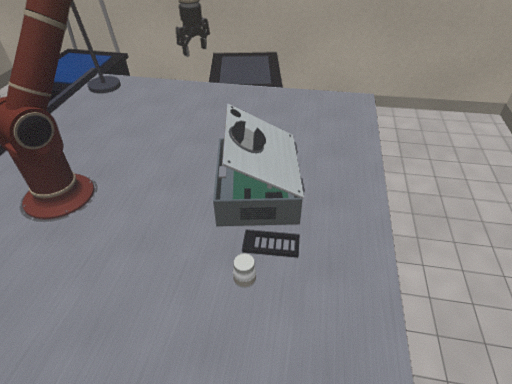

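The top view shows the raised lid with its pad at about (171,228) and the dial at (208,207), with the slot roughly along box y. The screwdriver is on the left at (148,222), the faceplate at (278,175) and the jar at (317,190). In the side view the pad is at (236,113) and the dial at (247,137).

```bash
cat > h.py <<'E'
from station import arm, snapshot, camera_info, ticket
import cv2, numpy as np
from scipy.spatial.transform import Rotation as Ro
def cam(n):
    c=camera_info(n); K=np.array([[c["fx"],0,c["cx"]],[0,c["fy"],c["cy"]],[0,0,1]])
    return K,np.array(c["dist_coeffs"]),np.array(c["R"]),np.array(c["t"]).ravel()
def ray(n,p):
    K,d,R,t=cam(n); u=cv2.undistortPoints(np.array([[p]],float),K,d)[0,0]
    return -R.T@t, R.T@np.array([u[0],u[1],1])
def onz(n,p,z):
    o,v=ray(n,p); return o+v*(z-o[2])/v[2]
def tri(pt,ps):
    o,v=ray("top",pt); q,w=ray("side",ps)
    s=np.linalg.lstsq(np.c_[v,-w],q-o,rcond=None)[0]; a=o+v*s[0]; b=q+w*s[1]
    return (a+b)/2,np.linalg.norm(a-b)
def blobs(im,roi,thr=45,mn=20):
    x0,y0,x1,y1=roi; m=(im[y0:y1,x0:x1].max(2)<thr).astype(np.uint8)
    n,l,s,c=cv2.connectedComponentsWithStats(m)
    return [(s[i,4],(c[i]+[x0,y0]).round(1)) for i in range(1,n) if s[i,4]>=mn]
E
python3 - <<'E'
from h import *
t=cv2.imread("pics/top0.png"); s=cv2.imread("pics/side0.png")
print(blobs(t,(150,145,270,250))); print(blobs(s,(215,100,305,165)))
a=cv2.resize(t[140:255,130:275],None,fx=5,fy=5,interpolation=cv2.INTER_CUBIC)
b=cv2.resize(s[95:235,205:325],None,fx=4,fy=4,interpolation=cv2.INTER_CUBIC)
cv2.imwrite("pics/a.png",a);cv2.imwrite("pics/b.png",b)
g=cv2.cvtColor(t,cv2.COLOR_BGR2GRAY)
m=(g[140:255,130:275]>125).astype(np.uint8); m=cv2.morphologyEx(m,cv2.MORPH_CLOSE,np.ones((5,5)))
C=max(cv2.findContours(m,0,1)[0],key=cv2.contourArea)
q=cv2.approxPolyDP(C,6,True)[:,0]+[130,140]; print(q.tolist())
E
```

```text
[(np.int32(244), array([205.9, 196.5])), (np.int32(319), array([208. , 215.7])), (np.int32(69), array([170.3, 227.9])), (np.int32(20), array([172.4, 242.4]))]
[]
[[248, 150], [154, 170], [159, 239], [263, 217]]
```

View pics/a.png

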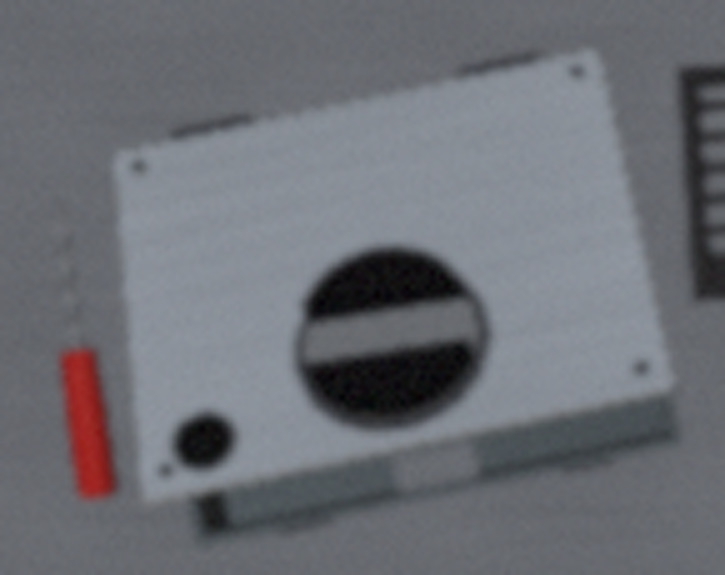

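View pics/b.png

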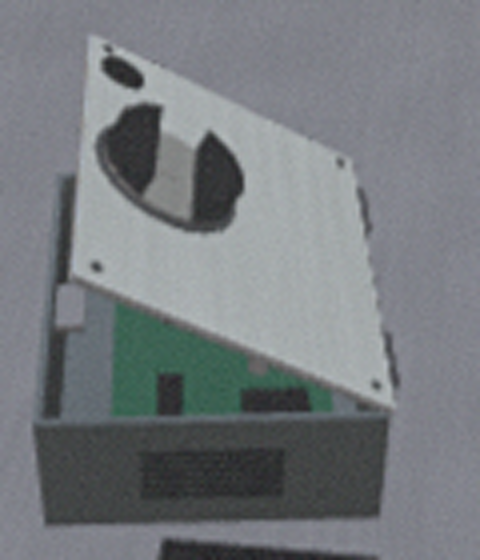

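Crop a puts the pad at full-picture (170.8,228.0), the far lid corners at (153.2,170.6) and (250,150.4), and the slot ends at (190.6,208.6) and (225.6,203.6). In crop b the pad is at (235.8,113.0) and the lid's far right corner at (303,196.8).

```bash
python3 - <<'E'
from h import *
A=lambda x,y:(x/5+130-.4,y/5+140-.4)
B=lambda x,y:(x/4+205-.4,y/4+95-.4)
P={k:tri(A(*a),B(*b)) for k,a,b in [("pad",(204,440),(123,72)),("FL",(145,498),(90,36)),("FR",(672,387),(72,275)),("BR",(600,52),(392,405)),("BL",(116,153),(352,158))]}
for k,v in P.items(): print(k,v[0].round(4),v[1].round(4))
bl=onz("top",A(116,153),.107);br=onz("top",A(600,52),.107); print("hinge z.107",bl.round(4),br.round(4),np.linalg.norm(bl-br))
pad=P["pad"][0]
from scipy.optimize import brentq
a=brentq(lambda a:.1+.212*np.sin(a)+.010*np.cos(a)-pad[2],0,1.2); print("lid",a)
def frame(bl,br):
    y=(bl-br)[:2]; yaw=np.arctan2(-y[0],y[1]); ex=np.array([np.cos(yaw),np.sin(yaw)]);ey=np.array([-ex[1],ex[0]])
    return yaw,ex,ey
yaw,ex,ey=frame(bl,br); print("yaw",yaw, frame(P["BL"][0],P["BR"][0])[0],frame(P["FL"][0],P["FR"][0])[0])
# front bottom box edge at z=0
for q in [(198,538),(675,437)]:
    print("front base",onz("top",A(*q),0).round(4))
# box centre from hinge mid, and from pad
lx=.12-.008*np.sin(a)*0
print("c hinge",((bl+br)[:2]/2-ex*(.12+.007*np.sin(a))).round(4))
print("c pad",(pad[:2]-ex*(.12-.212*np.cos(a)+.010*np.sin(a))-ey*.112).round(4))
# slot: ray onto tilted lid plane
n=np.r_[-np.sin(a)*-1*ex*-1,0]; 
N=np.r_[ex*np.sin(a),np.cos(a)]; L=np.r_[-ex*np.cos(a),np.sin(a)]
hp=np.r_[(bl+br)[:2]/2-0*ex,.1]+.013*N
pts=[]
for q in [(303,343),(478,318)]:
    o,v=ray("top",A(*q)); pts.append(o+v*(N@(hp-o))/(N@v))
d=pts[0]-pts[1]; print("slot len",np.linalg.norm(d),"dial",np.arctan2(-d@L,d@np.r_[ey,0]))
E
```

```text
pad [0.5207 0.2225 0.2131] 0.0006
FL [0.489  0.2537 0.2233] 0.0003
FR [ 0.5469 -0.0381  0.2234] 0.0011
BR [7.480e-01 1.000e-04 1.108e-01] 0.0014
BL [0.6917 0.293  0.11  ] 0.0011
hinge z.107 [0.6914 0.2935 0.107 ] [7.478e-01 1.000e-04 1.070e-01] 0.29880803566574804
lid 0.5146539506848459
yaw 0.18997810948326596 0.19012748639858 0.19581413024910718
front base [0.4516 0.2651 0.    ]
front base [ 0.5124 -0.0434  0.    ]
c hinge [0.5984 0.1235]
c pad [0.6004 0.1238]
slot len 0.10024094047975024 dial 0.07321743892335444
```

```bash
cat >> h.py <<'E'
C=np.array([.5994,.1237]); YAW=.191; TIP=.073
ex=np.array([np.cos(YAW),np.sin(YAW)]); ey=np.array([-ex[1],ex[0]])
def box(x,y,z): return np.r_[C+ex*x+ey*y,z]
def down(phi):
    c,s=np.cos(phi),np.sin(phi)
    return Ro.from_matrix(np.array([[0,c,s],[0,s,-c],[-1,0,0]])).as_quat()
def padat(a,up=0): # tool point over pad at lid angle a
    return box(.12-.212*np.cos(a)+.010*np.sin(a),.112,.1+.212*np.sin(a)+.010*np.cos(a)+TIP+up)
def slotat(d,r,z,sgn=1,lat=0): # r along slot, dial angle d; lat = ahead clockwise
    u=ey*np.cos(d)+ex*np.sin(d); w=ex*np.cos(d)-ey*np.sin(d) # w: clockwise tangent for the +x end
    return np.r_[C-ex*.055+sgn*(u*r+w*lat),z+TIP]
E
python3 - <<'E'
from h import *
R=Ro.from_quat(arm.read_eef_rot()).as_matrix(); print("jaw phi now",np.arctan2(R[1,1],R[0,1]))
print("pad ik")
for k in range(4):
    phi=YAW+k*np.pi/2; q=arm.ik(padat(.515,.04),down(phi)); q2=arm.ik(padat(0,-.005),down(phi))
    print(k,None if q is None else np.round(q,2),None if q2 is None else np.round(q2,2))
for off in(np.pi/2,-np.pi/2,0,np.pi):
  for sgn in(1,-1):
    print(round(off,2),sgn,[None if (q:=arm.ik(slotat(d,.03,.119,sgn),down(YAW+off-d))) is None else round(q[6],2) for d in(.07,.6,1.2,1.9)])
E
```

```text
jaw phi now 1.109033321402703
pad ik
0 [-0.61  0.47  0.26  1.65 -0.13  1.04 -0.12] [-0.58  0.61  0.19  1.9  -0.18  0.65 -0.09]
1 [-0.36  0.46 -0.13  1.64  0.07  1.04  1.25] [-0.36  0.6  -0.15  1.9   0.14  0.65  1.16]
2 [-0.08  0.51 -0.57  1.63  0.3   1.09  2.6 ] [-0.1   0.66 -0.55  1.89  0.5   0.73  2.39]
3 [-0.86  0.53  0.66  1.66 -0.36  1.08 -1.47] [-0.81  0.66  0.54  1.91 -0.51  0.71 -1.34]
1.57 1 [np.float64(1.3), np.float64(0.88), np.float64(0.42), np.float64(-0.11)]
1.57 -1 [np.float64(1.42), np.float64(0.98), np.float64(0.47), np.float64(-0.14)]
-1.57 1 [np.float64(-1.26), np.float64(-1.69), np.float64(-1.98), np.float64(2.41)]
-1.57 -1 [np.float64(-1.14), np.float64(-1.6), np.float64(-1.88), np.float64(2.35)]
0 1 [np.float64(0.02), np.float64(-0.4), np.float64(-0.87), np.float64(-1.41)]
0 -1 [np.float64(0.15), np.float64(-0.29), np.float64(-0.8), np.float64(-1.43)]
3.14 1 [np.float64(2.53), np.float64(2.13), np.float64(1.68), np.float64(1.17)]
3.14 -1 [np.float64(2.64), np.float64(2.21), np.float64(1.71), np.float64(1.13)]
```

```bash
python3 - <<'E'
from h import *
arm.move_gripper(0.0)
o=down(YAW+np.pi/2)
arm.movep(padat(.515,.05),o)
f0=np.array(arm.read_ft_force()); print(arm.read_time(),f0)
arm.line_to(padat(.515,.004),.15)
for a in list(np.linspace(.5,0.03,8)):
    arm.line_to(padat(a),.12)
    f=np.array(arm.read_ft_force())-f0
    print(round(a,3),f.round(1),(arm.read_tool_pos()-padat(a)).round(4),round(arm.read_time(),2))
    if f[2]>30: break
for up in(0,-.002,-.004,-.006,-.008,-.010):
    arm.line_to(padat(0,up),.05); f=np.array(arm.read_ft_force())-f0
    print("up",up,f.round(1),arm.read_tool_pos().round(4))
    if f[2]>15: break
arm.pause(.3); print(np.array(arm.read_ft_force())-f0)
arm.line_to(padat(0,.08),.2)
arm.movep(slotat(.07,.03,.19),down(YAW+np.pi/2-.07))
arm.line_to(slotat(.07,.2,.22),.25)
for n in("top","side"):
    cv2.imwrite(f"pics/{n}1.png",snapshot(n))
t=cv2.imread("pics/top1.png")[140:255,130:275]; s=cv2.imread("pics/side1.png")[95:235,205:325]
cv2.imwrite("pics/c.png",np.hstack([cv2.resize(t,(435,345)),cv2.resize(s,(296,345))]))
print(arm.read_time())
E
```

```text
2.4417 [-0.66963317  0.22919379  0.90119212]
0.5 [ 1.2  0.2 -0.4] [0.0003 0.0003 0.0006] 3.15
0.433 [ 1.1  0.2 -1.2] [-0.0003 -0.0002  0.0001] 3.42
0.366 [ 0.7 -0.6 -0.8] [-0.0003 -0.0002 -0.0001] 3.68
0.299 [ 1.6 -0.3 -1.6] [-0.0002 -0.0001 -0.    ] 3.95
0.231 [ 0.2 -0.  -0.1] [-0.0002 -0.0001  0.    ] 4.22
0.164 [ 1.8  0.6 -1.5] [-0.0001 -0.0001  0.0001] 4.48
0.097 [ 0.3 -0.8 -1. ] [-0.0001 -0.0001  0.0001] 4.75
0.03 [ 0.8  0.2 -0.8] [-0.0001 -0.      0.0001] 5.02
up 0 [-0.2 -0.7 -1. ] [0.4878 0.2162 0.183 ]
up -0.002 [-1.4 -1.7 10.1] [0.4877 0.2162 0.1826]
up -0.004 [-5.  -3.1 21.2] [0.4877 0.2162 0.1825]
[-6.10425223 -2.81775631 21.53019507]
8.05
```

View pics/c.png

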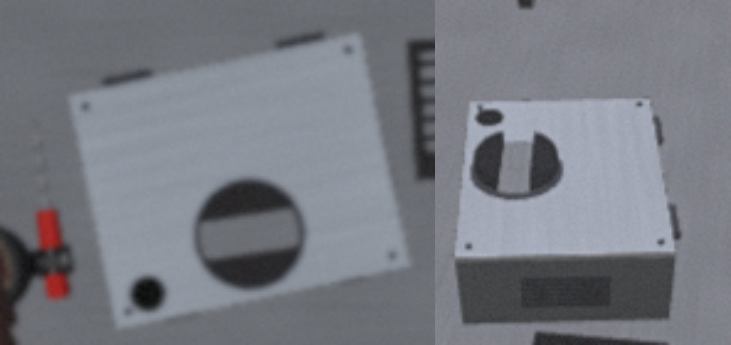

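After the press the lid lies flat in both views and the dial is at about (213,218) in the top picture. The slot is still close to box y. I'll measure the dial from the two ridge blobs.

```bash
python3 - <<'E'
from h import *
t=cv2.imread("pics/top1.png")
B=blobs(t,(190,195,240,240),75,60); print(B)
p=[onz("top",b[1],.133) for b in B[:2]]
m=(p[0]+p[1])/2; d=(p[0]-p[1])[:2]
print("centre",m,"expected",box(-.055,0,.133),"dial",np.arctan2(-(d@ey),d@ex))
for q in [(68,95),(355,33),(411,265),(118,328)]:
    w=onz("top",(q[0]/3+129.7,q[1]/3+139.7),.108)[:2]-C; print("corner in box",(w@ex).round(4),(w@ey).round(4))
print(arm.read_tool_pos(),np.array(arm.read_ft_force()))
E
```

```text
[(np.int32(247), array([210.8, 206.6])), (np.int32(249), array([214.4, 228.7]))]
centre [0.54592987 0.11166795 0.133     ] expected [0.54540018 0.11325876 0.133     ] dial 0.04110855157560582
corner in box 0.1192 0.1511
corner in box 0.121 -0.1445
corner in box -0.118 -0.1518
corner in box -0.1201 0.1478
[0.52195483 0.30906686 0.29252811] [-0.4423731   0.19107909  0.27778522]
```

```bash
python3 - <<'E'
from h import *
d0=.05; z=.119; r=.031
O=lambda d:down(YAW+np.pi/2-d)
arm.line_to(slotat(d0,r,.17),.25,O(d0))
f0=np.array(arm.read_ft_force())
F=lambda:np.array(arm.read_ft_force())-f0
arm.line_to(slotat(d0,r,.135),.1); print("at ridge top",F().round(1))
arm.line_to(slotat(d0,r,.127),.05); f=F(); print(f.round(1))
if f[2]>8: raise SystemExit("blocked")
arm.line_to(slotat(d0,r,z),.05); print("in",F().round(1),arm.read_time())
d=d0
while d<2.05:
    d+=.1; arm.line_to(slotat(d,r,z),.06,O(d)); f=F()
    w=ex*np.cos(d)-ey*np.sin(d); ft=-(f[:2]@w)
    print(round(d,2),"res",ft.round(1),f.round(1),round(arm.read_time(),2))
    if d>1.55 and ft>18 or np.linalg.norm(f)>45: break
E
```

```text
at ridge top [-0.6 -1.1  0.5]
[-0.6  0.  -0.2]
in [-0.3  0.2  0.4] 10.025
0.15 res 0.8 [-0.8 -0.4  0.7] 10.28
0.25 res 1.2 [-1.2 -0.9 -0.1] 10.53
0.35 res 2.6 [-2.7 -0.1  0.7] 10.78
0.45 res 4.4 [-4.6 -0.2  3.2] 11.03
0.55 res 3.9 [-3.9  0.7  1.2] 11.28
0.65 res 4.3 [-4.5  0.4  0.6] 11.53
0.75 res 4.9 [-4.8  1.4  0.6] 11.78
0.85 res 4.1 [-5.4 -0.2  0.8] 12.03
0.95 res 5.0 [-5.5  1.5  0.6] 12.28
1.05 res 4.3 [-5.   1.4 -0.5] 12.53
1.15 res 4.0 [-4.9  1.4 -0.1] 12.78
1.25 res 4.5 [-5.2  2.3  0.3] 13.03
1.35 res 4.7 [-5.2  2.8 -0.1] 13.28
1.45 res 4.7 [-4.8  3.3 -0.4] 13.53
1.55 res 3.8 [-4.2  2.9  0.2] 13.78
1.65 res 3.6 [-4.3  3.2 -0.8] 14.03
1.75 res 5.1 [-4.2  5.1 -0.4] 14.28
1.85 res 4.3 [-3.8  4.6 -1.2] 14.53
1.95 res 7.1 [-2.1  7.6 -2.9] 14.78
2.05 res 11.4 [ 1.1 11.6 -4.6] 15.03
```

```bash
python3 - <<'E'
from h import *
z=.119; r=.031
O=lambda d:down(YAW+np.pi/2-d)
for d in(2.12,2.19):
    arm.line_to(slotat(d,r,z),.05,O(d)); arm.pause(.1); print(d,np.array(arm.read_ft_force()).round(1),arm.read_tool_pos().round(4))
arm.line_to(slotat(1.72,r,z),.06,O(1.72)); print(np.array(arm.read_ft_force()).round(1))
arm.line_to(slotat(1.72,r,.24),.15)
arm.line_to(box(-.10,.30,.40),.3)
for n in("top","side"): cv2.imwrite(f"pics/{n}2.png",snapshot(n))
t=cv2.imread("pics/top2.png")[130:255,130:340]; s=cv2.imread("pics/side2.png")[95:295,205:325]
cv2.imwrite("pics/d.png",np.hstack([cv2.resize(t,(580,345)),cv2.resize(s,(207,345))]))
t=cv2.imread("pics/top2.png"); B=blobs(t,(190,195,240,240),75,60); print(B)
p=[onz("top",b[1],.133) for b in B[:2]]; e=(p[0]-p[1])[:2]
print("slot dial", np.arctan2(-(e@ey),e@ex)%np.pi, arm.read_time(),np.array(arm.read_ft_force()).round(1))
E
```

```text
2.12 [ 4.3 14.6 -6.1] [0.5782 0.1121 0.1924]
2.19 [ 5.4 17.7 -6. ] [0.5784 0.112  0.1927]
[0.5 0.  0.7]
[(np.int32(275), array([223.2, 215.4])), (np.int32(256), array([201.8, 219.9]))]
slot dial 1.5688809538068251 18.6333 [-0.1 -0.2  1.7]
```

View pics/d.png

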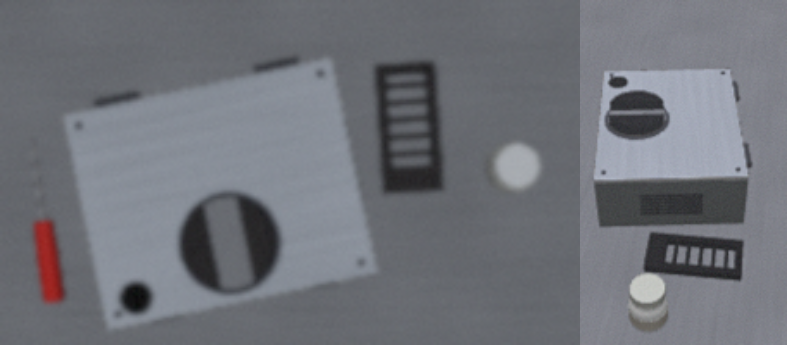

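The picture shows the lid flat and the slot running along box x, with the dial measured at 1.569 rad. The screwdriver, faceplate and jar look unmoved and the arm is clear, so I'm handing in.

```bash
python3 -c "
from station import arm,ticket
ticket.finish_job(); print(arm.read_time())"
```

```text
the job is handed in; nothing more can be done
the job is handed in; nothing more can be done
```

I pressed the lid shut and turned the fastener clockwise to its stop, then lifted clear and handed the job in at about 18.6 s of the 45 s. The hand-in reports no verdict.

- **Lid:** it started at about 0.51 rad. I pressed it down on the rubber pad with the closed fingers until it met a hard stop at 21 N, and both camera views then showed it flat. The force readings on the way down stayed near zero, below the expected 3 to 5 N. I relied on the hard stop and the pictures instead.
- **Fastener:** it stood at about 0.04–0.07 rad after the lid was shut. I turned it with about 5 N until the force rose to about 18 N at the stop. The last top picture measures it at 1.569 rad, against the 1.45 rad needed.
- **Clear of everything:** the wrist force was near zero after I lifted away. The screwdriver, faceplate and jar look unmoved in the last pictures, but I judged that by eye and did not measure them.

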